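# Clamp the microtube rack with the L-slot locking knob

## Task

Clamp the blue microtube rack in its dock: with the fingertips push the red knob along its L-shaped slot, first straight towards the rack to the corner, then sideways to the very end of the short leg by the green dot, so that the jaw shoves the rack up against its end stop and stays locked. Only push the knob, never lift it; do not touch the rack with the robot, and leave the other things where they are.

Things in the scene. Friction and masses are not known exactly. Their poses are not given: they have to be found in the camera images.
- dock: The fixed rack dock, 238 x 152 mm (x -110 to 128, y -76 to 76 mm). Origin on the worktop; x points from the knob towards the rack, y to the left of that, z up. Its grey cover (x -110 to 0 mm, whole width, top at z = 17 mm) has an L slot 14 mm wide: the long leg along +x at y = 0, the short leg from its far end along +y.
- slot_open (a point): On top of the cover: the knob's axis when at the open end of the long leg (dock x = -81, y = 0 mm). A red dot lies 17 mm behind it. z axes of this and the next two points point up.
- slot_corner (a point): On top of the cover: the knob's axis at the corner of the L (dock x = -30, y = 0 mm).
- slot_end (a point): On top of the cover: the knob's axis at the end of the short leg (dock x = -30, y = +35 mm), locked. A green dot lies 21 mm beyond it, past the slot's end.
- knob (a point): Middle of the red knob, round and upright, 22 mm across, from z = 20 to 47 mm above the worktop (this point at 34 mm, on its axis). A 12 mm stem runs in the slot; a 40 mm foot disc under the cover keeps it captive, 3 mm play upwards. Slippery, slides with 1 to 3 N, no spring, stays where left. Starts near the open end. Its foot pushes the jaw ahead; in the short leg it blocks the jaw's return.
- jaw (a joint): Travel in m of the blue jaw towards the rack: 0 fully open, about 0.036 with the knob at the corner or in the short leg. Light friction, stays where left. The jaw's face is 116 mm wide, its top at z = 28 mm, its rack side at dock x = 12 mm when open.
- rack_mid (a point): Centre (half-way up) of the loose blue microtube rack with tubes, 66 mm (dock x) x 132 mm (dock y) x 44 mm, standing on the dock's 4 mm base between two 12 mm high guides; its top is at z = 48 mm. Against the end stop (face at dock x = 115.5 mm) this point is at dock x = 82 mm.
- vial_white_cap: Bystander: small clear vial with white cap, 24 x 24 x 47 mm, origin under its centre, to the left of the dock.
- vial_black_cap: Bystander: small amber vial with black cap, 27 x 28 x 57 mm, origin under its centre, to the left of the dock.
- cover_box: Bystander: small flat carton, 50 x 50 x 22 mm, origin under its centre, to the left of the dock.
- forceps: Bystander: steel forceps, 17 x 130 x 8 mm, lying to the right of the dock, origin under its centre.
- dye_bottle: Bystander: bottle with red cap, 34 x 35 x 73 mm, origin under its centre, to the right of the dock.
- petri_dish: Bystander: round dish, 89 mm wide, 15 mm high, origin under its centre, left on the worktop.
- timer: Bystander: white bench timer, 27 x 66 x 64 mm, origin under its centre, left on the worktop.

How it is judged:
By the outcome, as a careful person would: the job done as asked, in the order asked, and still so for the second after the job is handed in, with the robot touching nothing.
It also fails if it takes over 40 s, if anything falls off the work surface, if the arm or the gripper's body presses on something with over 40 N, if the wrist force passes 120 N, or if a joint passes its speed limit or range.

## Robot

A 6-joint arm with a two-finger parallel gripper is mounted at the origin on a cart in front of the work surface, level with it; the furniture and walls round the work are solid. World frame = base frame: x ahead of the robot, y to its left, z up, the work surface at z = 0. Lengths are in m, angles in rad, forces in N, time in s.
With the tool pointing down it reaches from about 0.35 to 0.775 m from the base axis. Payload 7.3 kg.
Tool frame: the origin (TCP) lies on the centre line of the jaws, within the pads' length; the fingertips stand 17 mm ahead of it and the grasp point (between the pads) lies 2 mm behind it (robot.tcp_to_tips is the distance from the TCP to the fingertips, in m); z points along the fingers, y is the line along which they close (so a half turn about z gives the same grasp; the last joint's range is limited). The gripper opens to 92 mm and grips with 3 to 60 N. Pads are 19 mm wide; open, the fingers measure 130 mm over their backs; the gripper's body (75 mm by 190 mm) begins 47 mm behind the grasp point.
Start: joints at [1.081, 0.342, 1.524, -0, 1.275, -0.146], TCP at [0.177, 0.494, 0.244] pointing down, gripper open.
Joint ranges: [-2.53, 2.53], [-0.77, 2.02], [0.04, 2.7], [-1, 4.14], [0.28, 2.66], [-3.11, 3.11]. Speed limits (rad/s): [2.57, 2.57, 3.14, 3.14, 3.14, 3.14].

## Interface

Orientations are given as [roll, pitch, yaw] about the fixed x, y, z axes, in that order (R = Rz(yaw) Ry(pitch) Rx(roll)).
In Python, from cell import robot gives the robot as it stands. The module is installed in compiled form; this text tells all that it offers.
- The arm moves only by the tool carry_out, never from a script. Its argument "commands" is a list of rows, each a list of 3 entries, a list of its own where there are three numbers: the shift along the tool's x, y, z in m, then the turn about the tool's z in rad, then the opening, from 0 (shut) to 1 (fully open). In form: [[[dx, dy, dz], yaw, claw], ...]. A call has 1 to 20 rows; each row shifts and turns the commanded pose from where the row before left it, along the tool's axes as they then stand; what a row does not reach is not made up. A row lasts 1/8 s, in which the tool goes at most 62.5 mm and 10.7 degrees, less where a joint would pass 70% of its speed; a pose out of reach is approached as far as the arm can. A call is refused whole if a number of a shift passes 0.0625 or a number of a turn 0.188, either way. A call with a gripper value outside its range is refused whole. The fingers move at their own pace and stop on an object; "newtons" is the grip in N (left out, the last holds). Time passes only in rows, so rows that do not move let the fingers close. It gives the time, the measured TCP pose, the force, the opening and the grip force at its end, in the units of the state.
- robot.observe(): the state, without advancing time (a new reading comes with each control period).
- robot.read_camera(name): name is "scene" or "top" or "wrist"; returns a dict with "pixels" (400x640x3 uint8, red, green, blue), "fx", "fy", "cx", "cy" (pixels), "k1" (the pictures are not rectified: a ray, as slopes to the right and down, at radius r is drawn at 1 + k1 r^2 times it, then the intrinsics apply), "view" (4x4, takes a point from world to camera coordinates); the wrist camera has in their place "T_tool_cam" (4x4, takes a point from camera to tool coordinates, whose origin is the TCP and whose axes are the flange's). Camera axes: x right, y up, looking along -z (the intrinsics and any distortion apply to the point x, -y, -z); pixel columns grow to the right and rows downward; lengths in m; the calibration is good to about 2 mm. A picture is of the moment at which its call begins: read the wrist's pose just before it. There is no depth.
- robot.hand_in(): hands the job in; it is judged then, once.
Trained networks look in a picture, given as the dict that the camera call returned (one of the last four; its "shot" number tells which), for a name from the list of things; names that differ only in an ending like _2 or _b are one class to them, and where a whole thing is asked for, a point or a joint stands for the part that bears it (a point fixed in the world has none). Each returns a list of dicts, best first, with "p" (0 to 1); they miss things now and then, are a little off and sometimes report something else, mostly with a low value. They report only what shows in the picture. A call takes as long as a camera call.
- robot.find_in(picture, name): "at" ([column, row] in pixels, amid what is visible of it).
- robot.tip_of(picture, name): "at" ([column, row] in pixels: a listed point, or the origin of a listed thing).
The state is a dict: "time": time; "qpos": joint angles; "qvel": joint speeds; "joint_efforts": joint torques, N m; "tool_pos": TCP position; "tool_rot": TCP orientation; "contact_force": force on the tool from outside, world axes, zero at the start; "torque": the same for the moment, N m; "opening": finger opening in m; "grip_force": force on a finger pad.
Only numpy, scipy, OpenCV 4.12 (cv2) and the standard library are available. Lean on these libraries where they do the work, as an engineer would, in place of code of your own. Each camera call takes 0.05 s, during which the arm holds its last target. There are 200 camera calls.

## Working session

There is one attempt and no reset: what is moved stays moved. The work goes in short steps, Python scripts to look and compute and a tool call to move; the robot and the scene stay as the last step left them, time stands still between calls to the robot, and variables do not carry over. Pictures are saved under pics/ and viewed, at most 10 in all, crops included, and the job is handed in when it is done.

Besides the shell and the picture viewer there is one more tool, called after "Call:" as name([rows], argument=value, ...), one row to a line, values as JSON. carry_out: Moves the arm, as the interface text tells. Its arguments: {"type":"object","properties":{"commands":{"type":"array"},"newtons":{"type":"number"}},"required":["commands"]}

```bash
mkdir -p pics
cat > h.py <<'E'
import numpy as np, cv2
from cell import robot
from scipy.spatial.transform import Rotation as R
def ray(pic,uv,st=None):
    x=(uv[0]-pic["cx"])/pic["fx"]; y=(uv[1]-pic["cy"])/pic["fy"]
    k=pic["k1"]; rd=np.hypot(x,y); r=rd
    for _ in range(30): r=rd/(1+k*r*r)
    s=r/rd if rd>0 else 1
    d=np.array([x*s,-y*s,-1.])
    if "view" in pic: T=np.linalg.inv(np.array(pic["view"]))
    else:
        W=np.eye(4); W[:3,:3]=R.from_euler('xyz',st["tool_rot"]).as_matrix() if np.size(st["tool_rot"])==3 else np.array(st["tool_rot"]).reshape(3,3); W[:3,3]=st["tool_pos"]
        T=W@np.array(pic["T_tool_cam"])
    return T[:3,3],T[:3,:3]@d
def at_z(pic,uv,z,st=None):
    o,d=ray(pic,uv,st); return o+d*(z-o[2])/d[2]
def save(pic,n): cv2.imwrite("pics/"+n+".png",pic["pixels"][:,:,::-1])
E
python3 - <<'E'
from h import *
np.set_printoptions(precision=4,suppress=True)
st=robot.observe(); print(st["tool_pos"],st["tool_rot"],st["time"],robot.tcp_to_tips)
Z=dict(slot_open=.017,slot_corner=.017,slot_end=.017,knob=.034,rack_mid=.026)
for c in ["top","scene"]:
    p=robot.read_camera(c); save(p,c)
    for n,z in Z.items():
        for f in robot.tip_of(p,n)[:2]: print(c,n,np.round(f["at"]),round(f["p"],2),at_z(p,f["at"],z))
E
```

```text
[0.1768 0.4939 0.2431] [-3.1401 -0.0002  2.7978] 0.0 0.017
top slot_open [342. 233.] 0.61 [0.4573 0.2346 0.017 ]
top slot_open [449. 178.] 0.33 [ 0.5931 -0.0283  0.017 ]
top slot_corner [340. 208.] 0.87 [0.5188 0.2398 0.017 ]
top slot_end [325. 211.] 0.78 [0.5111 0.2744 0.017 ]
top slot_end [340. 175.] 0.55 [0.5996 0.2402 0.017 ]
top knob [342. 232.] 0.64 [0.4587 0.2356 0.034 ]
top rack_mid [340. 175.] 0.93 [0.5982 0.2386 0.026 ]
scene slot_open [353. 205.] 0.74 [0.4541 0.2268 0.017 ]
scene slot_corner [332. 203.] 0.77 [0.5064 0.2442 0.017 ]
scene slot_end [330. 210.] 0.64 [0.4981 0.2715 0.017 ]
scene knob [347. 202.] 0.44 [0.4652 0.2413 0.034 ]
scene rack_mid [302. 189.] 0.84 [0.5992 0.2342 0.026 ]
scene rack_mid [321. 202.] 0.28 [0.5282 0.2628 0.026 ]
```

View pics/top.png

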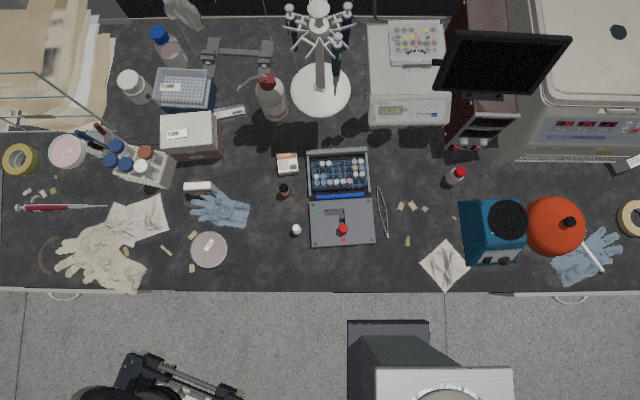

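View pics/scene.png

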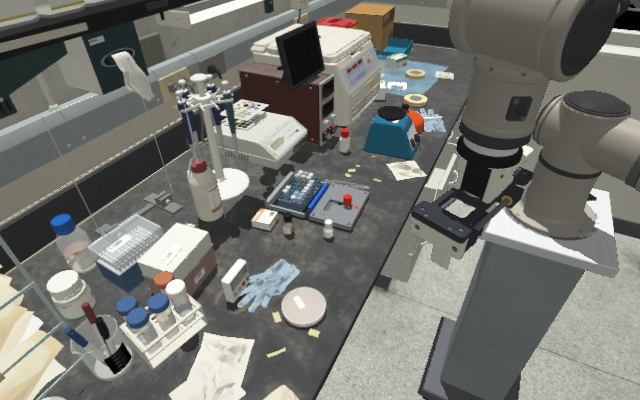

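The top view shows the knob at about (343,230), green dot (318,212) and rack (338,175); the dock's x is nearly world x. I'll move above it with the fingers closing.

Call:
carry_out([
  [[-0.03, -0.016, 0], 0, 0],
  [[-0.03, -0.016, 0], 0, 0],
  [[-0.03, -0.016, 0], 0, 0],
  [[-0.03, -0.016, 0], 0, 0],
  [[-0.03, -0.016, 0], 0, 0],
  [[-0.03, -0.016, 0], 0, 0],
  [[-0.03, -0.016, 0], 0, 0],
  [[-0.03, -0.016, 0], 0, 0],
  [[-0.03, -0.016, 0], 0, 0],
  [[-0.03, -0.016, 0], 0, 0],
  [[0, 0, 0], -0.13, 0],
  [[0, 0, 0], -0.13, 0],
  [[0, 0, 0], -0.13, 0],
  [[0, 0, 0], 0, 0],
  [[0, 0, 0], 0, 0],
], newtons=10)

```text
time: 2.48
tool_pos: [0.4055, 0.2426, 0.2438]
tool_rot: [3.141, 0.0, -3.098]
contact_force: [0.4, -0.7, 0.0]
opening: 0.0003
grip_force: 0.0
```

```bash
cat > look.py <<'E'
from h import *
import sys
np.set_printoptions(precision=4,suppress=True)
st=robot.observe(); print(st["tool_pos"],st["tool_rot"],st["time"],st["opening"],st["contact_force"])
Z=dict(slot_open=.017,slot_corner=.017,slot_end=.017,knob=.034,rack_mid=.026)
for c in ["wrist","top"]:
    p=robot.read_camera(c); save(p,c+sys.argv[1])
    for n,z in Z.items():
        for f in robot.tip_of(p,n)[:1]: print(c,n,np.round(f["at"]),round(f["p"],2),at_z(p,f["at"],z,st))
E
python3 look.py 1
```

```text
[0.4055 0.2426 0.2438] [ 3.1415  0.0001 -3.0978] 2.475 0.00034654183269098725 [ 0.369  -0.6585  0.0447]
wrist slot_open [317. 208.] 0.58 [0.4576 0.2317 0.017 ]
wrist slot_corner [320. 242.] 0.57 [0.5091 0.2366 0.017 ]
wrist slot_end [342. 243.] 0.97 [0.51   0.2693 0.017 ]
wrist rack_mid [322. 298.] 0.42 [0.5991 0.2446 0.026 ]
top rack_mid [338. 173.] 0.91 [0.6026 0.2434 0.026 ]
```

View pics/wrist1.png

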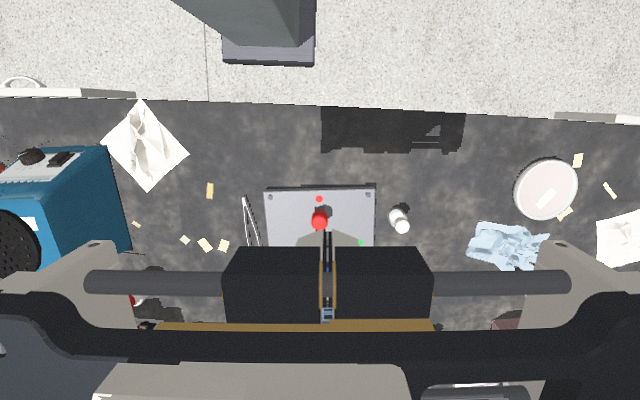

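The wrist view shows the red dot (319,198), knob (320,217), green dot (361,242) and the cover's near corners (264,187) and (376,184). I'll fit the dock pose from these.

Run:
```python
from h import *
np.set_printoptions(precision=4,suppress=True)
st=robot.observe(); p=robot.read_camera("wrist")
im=p["pixels"].astype(int); r,g,b=im[...,0],im[...,1],im[...,2]
def blobs(m,rng):
    n,l,s,c=cv2.connectedComponentsWithStats(m.astype(np.uint8))
    return [(s[i],c[i]) for i in range(1,n) if s[i][4]>5 and rng[0]<c[i][0]<rng[1] and rng[2]<c[i][1]<rng[3]]
R_=blobs((r>130)&(g<80)&(b<80),(265,375,185,245)); G_=blobs((g>130)&(r<100)&(b<140),(300,380,200,250))
for B in R_+G_: print(B[0],B[1],at_z(p,B[1],.017,st),at_z(p,B[1],.04,st))
for c in [(264,187),(376,184),(320,185.5)]: print(c,at_z(p,c,.017,st))
cr=cv2.resize(p["pixels"][175:255,250:390],None,fx=5,fy=5,interpolation=cv2.INTER_CUBIC); cv2.imwrite("pics/crop1.png",cr[:,:,::-1])
```

```text
[312 210  15  16 110] [319.5636 215.1   ] [0.4682 0.2353 0.017 ] [0.4592 0.2355 0.04  ]
(264, 187) [0.431  0.1585 0.017 ]
(376, 184) [0.4197 0.3097 0.017 ]
(320, 185.5) [0.4254 0.2343 0.017 ]
```

View pics/crop1.png

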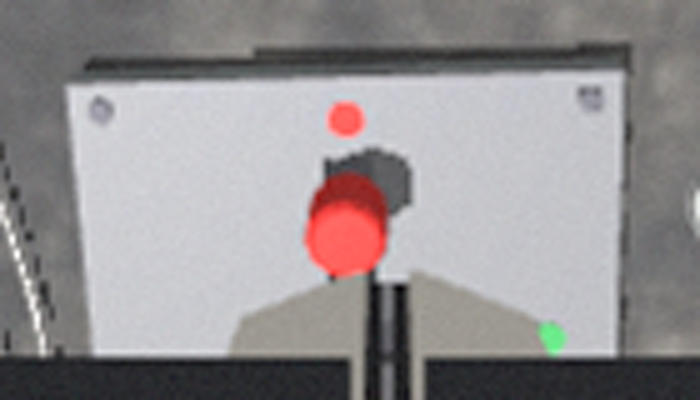

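Run:
```python
from h import *
np.set_printoptions(precision=4,suppress=True)
st=robot.observe(); p=robot.read_camera("wrist")
uv=[(319,198.6),(360.4,242.6),(263.4,191.6),(374.8,188.6)]
D=np.array([(-.098,0),(-.030,.056),(-.110,-.076),(-.110,.076)])
W=np.array([at_z(p,c,.017,st)[:2] for c in uv])
k=at_z(p,(319,222.6),.047,st); print("knob",k)
a=D-D.mean(0);b=W-W.mean(0)
th=np.arctan2((a[:,0]*b[:,1]-a[:,1]*b[:,0]).sum(),(a*b).sum()); Rm=np.array([[np.cos(th),-np.sin(th)],[np.sin(th),np.cos(th)]])
t=W.mean(0)-Rm@D.mean(0); print("th",th,"t",t); print("res mm",1e3*(D@Rm.T+t-W))
for n,d in dict(open=(-.081,0),corner=(-.03,0),end=(-.03,.035),rackmid=(.075,0)).items(): print(n,Rm@d+t)
print("knob dock",Rm.T@(k[:2]-t)); T=st["tool_pos"][:2]; print("tcp dock",Rm.T@(np.array(T)-t), "tool yaw",st["tool_rot"][2])
```

```text
knob [0.4669 0.2353 0.047 ]
th 0.07645550226298414 t [0.5418 0.2416]
res mm [[ 0.0395  0.5206]
 [-0.4667 -0.7362]
 [ 0.3616 -0.0606]
 [ 0.0656  0.2761]]
open [0.4611 0.2354]
corner [0.5119 0.2393]
end [0.5092 0.2742]
rackmid [0.6166 0.2474]
knob dock [-0.0752 -0.0006]
tcp dock [-0.1359  0.0113] tool yaw -3.0954597238148995
```

Call:
carry_out([
  [[0, -0.012, 0.025], -0.033, 0],
  [[0, 0, 0.03], 0, 0],
  [[0, 0, 0.03], 0, 0],
  [[0, 0, 0.03], 0, 0],
  [[0, 0, 0.03], 0, 0],
  [[0, 0, 0.03], 0, 0],
  [[0, 0, 0.027], 0, 0],
  [[0, 0, 0], 0, 0],
  [[0, 0, 0], 0, 0],
])

```text
time: 4.3
tool_pos: [0.4066, 0.2308, 0.0425]
tool_rot: [3.141, 0.001, -3.062]
contact_force: [0.7, 0.5, -0.4]
opening: 0.0006
grip_force: 0.0
```

```bash
cat > d.py <<'E'
from h import *
import sys
np.set_printoptions(precision=4,suppress=True)
th=.0765; t=np.array([.5418,.2416]); Rm=np.array([[np.cos(th),-np.sin(th)],[np.sin(th),np.cos(th)]])
st=robot.observe(); T=np.array(st["tool_pos"]); print("tcp dock",Rm.T@(T[:2]-t),T[2],st["tool_rot"],"F dock",Rm.T@np.array(st["contact_force"])[:2],st["contact_force"][2],st["time"])
E
cat > e.py <<'E'
from d import *
p=robot.read_camera("wrist"); save(p,"w"+sys.argv[1])
for c in ["wrist","scene"]:
    if c!="wrist": p=robot.read_camera(c); save(p,"s"+sys.argv[1])
    for f in robot.tip_of(p,"knob")[:2]: print(c,np.round(f["at"]),f["p"],Rm.T@(at_z(p,f["at"],.034,st)[:2]-t))
E
python3 e.py 2
```

```text
tcp dock [-0.1356 -0.0004] 0.042504547360454545 [ 3.1412  0.0011 -3.0625] F dock [0.7692 0.3938] -0.35593576291217455 4.3
wrist [324. 330.] 0.45 [-0.0774 -0.0017]
scene [345. 200.] 0.37 [-0.0691 -0.0018]
```

View pics/w2.png

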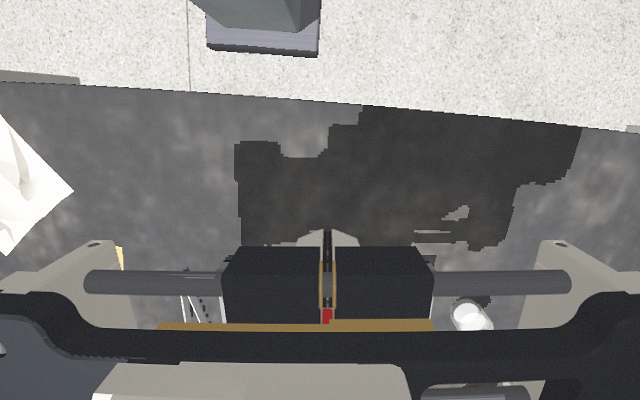

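The fingers are down behind the knob (a bit of red shows at (327,316)), the white vial is clear below the body. Pushing.

Call:
carry_out([
  [[-0.007, 0, 0], 0, 0],
  [[-0.007, 0, 0], 0, 0],
  [[-0.007, 0, 0], 0, 0],
  [[-0.007, 0, 0], 0, 0],
  [[-0.007, 0, 0], 0, 0],
  [[-0.005, 0, 0], 0, 0],
  [[-0.005, 0, 0], 0, 0],
  [[-0.005, 0, 0], 0, 0],
  [[-0.005, 0, 0], 0, 0],
  [[-0.005, 0, 0], 0, 0],
  [[-0.005, 0, 0], 0, 0],
  [[-0.005, 0, 0], 0, 0],
  [[-0.005, 0, 0], 0, 0],
  [[-0.005, 0, 0], 0, 0],
  [[-0.003, 0, 0], 0, 0],
  [[0, 0, 0], 0, 0],
])

```text
time: 6.5
tool_pos: [0.4892, 0.2372, 0.0417]
tool_rot: [3.141, 0.001, -3.062]
contact_force: [-0.6, -0.6, -1.2]
opening: 0.0006
grip_force: 0.3
```

```bash
python3 e.py 3
```

```text
tcp dock [-0.0528 -0.0004] 0.04172929791284884 [ 3.1414  0.0006 -3.0625] F dock [-0.6781 -0.5575] -1.223065193630504 6.5
scene [328. 196.] 0.42 [-0.0236  0.0004]
scene [323. 211.] 0.19 [-0.0353  0.0625]
```

Call:
carry_out([
  [[-0.001, 0, 0], 0, 0],
  [[0, 0, 0], 0, 0],
])

```text
time: 6.95
tool_pos: [0.4895, 0.2372, 0.0417]
tool_rot: [-3.142, -0.0, -3.062]
contact_force: [-1.1, -0.4, 0.3]
opening: 0.0002
grip_force: 0.8
```

Run:
```python
from d import *
p=robot.read_camera("scene"); cr=cv2.resize(p["pixels"][150:260,240:400],None,fx=5,fy=5,interpolation=cv2.INTER_CUBIC); cv2.imwrite("pics/s4.png",cr[:,:,::-1])
```

```text
tcp dock [-0.0525 -0.0004] 0.041708831843035636 [-3.1416 -0.0005 -3.0623] F dock [-1.1662 -0.3588] 0.3380669716357032 6.95
```

View pics/s4.png

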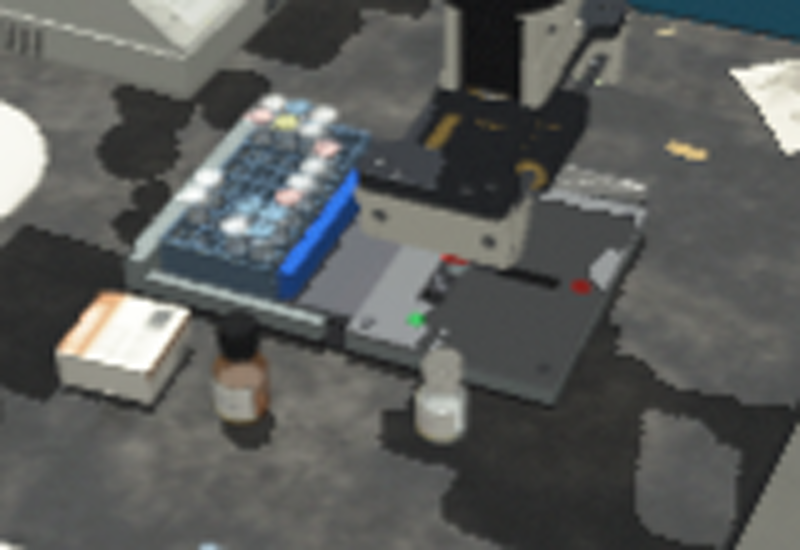

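The crop shows the jaw forward near the rack, with the knob (about (455,260) in the crop) close to the corner. Pushing on gently until the force rises.

Call:
carry_out([
  [[-0.001, 0, 0], 0, 0],
  [[0, 0, 0], 0, 0],
])

```text
time: 7.25
tool_pos: [0.4908, 0.2373, 0.0417]
tool_rot: [3.141, -0.0, -3.062]
contact_force: [-1.9, -0.4, 0.6]
opening: 0.0003
grip_force: 0.8
```

Call:
carry_out([
  [[-0.001, 0, 0], 0, 0],
  [[0, 0, 0], 0, 0],
])

```text
time: 7.5
tool_pos: [0.4916, 0.2373, 0.0417]
tool_rot: [-3.142, -0.0, -3.062]
contact_force: [-2.4, -0.2, 0.3]
opening: 0.0006
grip_force: 1.2
```

Call:
carry_out([
  [[-0.001, 0, 0], 0, 0],
  [[0, 0, 0], 0, 0],
])

```text
time: 7.75
tool_pos: [0.4921, 0.2374, 0.0416]
tool_rot: [-3.141, -0.002, -3.062]
contact_force: [-5.9, -0.6, 2.4]
opening: 0.0003
grip_force: 2.7
```

Call:
carry_out([
  [[-0.001, 0, 0], 0, 0],
  [[0, 0, 0], 0, 0],
])

```text
time: 8.0
tool_pos: [0.4924, 0.2373, 0.0414]
tool_rot: [-3.141, -0.003, -3.062]
contact_force: [-8.2, -0.7, 1.5]
opening: 0.0005
grip_force: 3.6
```

At the corner (stiff). Now go round to the knob's right side.

Call:
carry_out([
  [[0.006, 0, 0], 0, 0],
  [[0.016, 0, 0], 0, 0],
  [[0, -0.016, 0], 0, 0],
  [[0, -0.016, 0], 0, 0],
  [[0, -0.016, 0], 0, 0],
  [[-0.0135, 0, 0], 0, 0],
  [[-0.0135, 0, 0], 0, 0],
  [[-0.0135, 0, 0], 0, 0],
  [[0, 0, 0], 0, 0],
])

```text
time: 9.12
tool_pos: [0.5176, 0.1916, 0.0417]
tool_rot: [3.141, 0.002, -3.062]
contact_force: [0.3, -0.4, 0.1]
opening: 0.0002
grip_force: 0.0
```

Run:
```python
from d import *
p=robot.read_camera("scene"); cr=cv2.resize(p["pixels"][150:260,240:400],None,fx=5,fy=5,interpolation=cv2.INTER_CUBIC); cv2.imwrite("pics/s5.png",cr[:,:,::-1])
```

```text
tcp dock [-0.028 -0.048] 0.04165652153967573 [ 3.1413  0.0016 -3.0623] F dock [ 0.2311 -0.3939] 0.12010826740190372 9.125
```

View pics/s5.png

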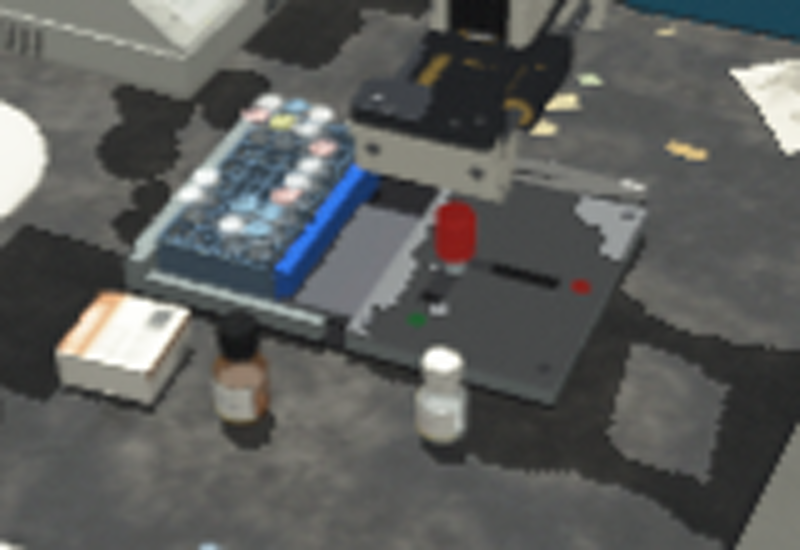

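Knob stands at the corner, jaw against the rack. Now the sideways push.

Call:
carry_out([
  [[0.0015, 0.007, 0], 0, 0],
  [[0, 0.006, 0], 0, 0],
  [[0, 0.004, 0], 0, 0],
  [[0, 0.004, 0], 0, 0],
  [[0, 0.004, 0], 0, 0],
  [[0, 0.004, 0], 0, 0],
  [[0, 0.004, 0], 0, 0],
  [[0, 0.004, 0], 0, 0],
  [[0, 0.004, 0], 0, 0],
  [[0, 0.004, 0], 0, 0],
  [[0, 0.004, 0], 0, 0],
  [[0, 0.002, 0], 0, 0],
  [[0, 0, 0], 0, 0],
])

```text
time: 10.8
tool_pos: [0.5104, 0.242, 0.0417]
tool_rot: [3.141, 0.0, -3.062]
contact_force: [0.0, -0.5, 0.1]
opening: 0.0006
grip_force: 0.0
```

Call:
carry_out([
  [[0, 0.001, 0], 0, 0],
  [[0, 0, 0], 0, 0],
])

```text
time: 11.05
tool_pos: [0.5104, 0.2428, 0.0417]
tool_rot: [3.142, -0.0, -3.062]
contact_force: [0.1, -0.4, -0.3]
opening: 0.0006
grip_force: 0.1
```

Call:
carry_out([
  [[0, 0.001, 0], 0, 0],
  [[0, 0, 0], 0, 0],
])

```text
time: 11.3
tool_pos: [0.5103, 0.2439, 0.0417]
tool_rot: [3.142, 0.0, -3.062]
contact_force: [-0.6, -0.9, -0.2]
opening: 0.0003
grip_force: 0.1
```

```bash
python3 d.py
```

```text
tcp dock [-0.0312  0.0047] 0.04171006275996482 [ 3.1415  0.     -3.0624] F dock [-0.6329 -0.8434] -0.19483567728827048 11.3
```

Call:
carry_out([
  [[0, 0.001, 0], 0, 0],
  [[0, 0, 0], 0, 0],
])

```text
time: 11.55
tool_pos: [0.5102, 0.2448, 0.0418]
tool_rot: [-3.142, 0.0, -3.062]
contact_force: [0.1, -0.9, -0.1]
opening: 0.0007
grip_force: 0.4
```

Call:
carry_out([
  [[0, 0.001, 0], 0, 0],
  [[0, 0, 0], 0, 0],
])

```text
time: 11.8
tool_pos: [0.5102, 0.2456, 0.0418]
tool_rot: [-3.141, 0.0, -3.062]
contact_force: [-0.6, -2.6, 1.7]
opening: 0.0003
grip_force: 1.4
```

Call:
carry_out([
  [[0, 0.001, 0], 0, 0],
  [[0, 0, 0], 0, 0],
])

```text
time: 12.05
tool_pos: [0.5102, 0.2468, 0.0418]
tool_rot: [-3.142, 0.0, -3.062]
contact_force: [0.6, -2.8, 1.9]
opening: 0.0007
grip_force: 1.8
```

Run:
```python
from d import *
p=robot.read_camera("scene"); cr=cv2.resize(p["pixels"][150:260,240:400],None,fx=5,fy=5,interpolation=cv2.INTER_CUBIC); cv2.imwrite("pics/s6.png",cr[:,:,::-1])
```

```text
tcp dock [-0.0311  0.0076] 0.04183084212061008 [-3.1416  0.0003 -3.0625] F dock [ 0.3876 -2.8238] 1.8566394854759967 12.05
```

View pics/s6.png

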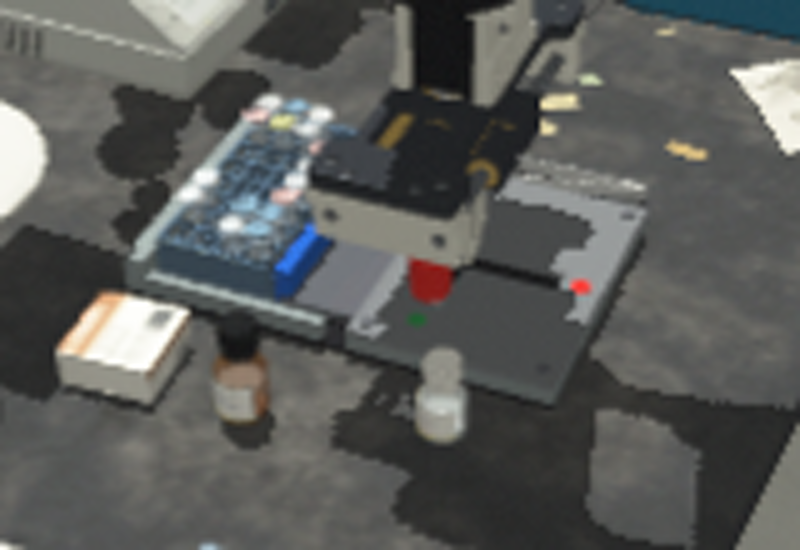

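The knob ((432,280) in crop) is near the green dot; still moving, so keep pushing until it stops.

Call:
carry_out([
  [[0, 0.001, 0], 0, 0],
  [[0, 0, 0], 0, 0],
])

```text
time: 12.35
tool_pos: [0.5101, 0.2476, 0.0418]
tool_rot: [-3.141, 0.0, -3.062]
contact_force: [0.5, -5.4, 2.7]
opening: 0.0002
grip_force: 2.8
```

Call:
carry_out([
  [[0, 0.001, 0], 0, 0],
  [[0, 0, 0], 0, 0],
])

```text
time: 12.6
tool_pos: [0.5101, 0.2478, 0.0419]
tool_rot: [-3.14, -0.0, -3.062]
contact_force: [1.0, -8.8, 3.5]
opening: 0.0005
grip_force: 4.6
```

Call:
carry_out([
  [[0, 0.001, 0], 0, 0],
  [[0, 0, 0], 0, 0],
])

```text
time: 12.85
tool_pos: [0.5101, 0.2481, 0.0419]
tool_rot: [-3.139, -0.0, -3.062]
contact_force: [1.7, -12.5, 4.9]
opening: 0.0006
grip_force: 6.5
```

Hard against the end. Back off sideways, rise and move back to look.

Call:
carry_out([
  [[0, -0.005, 0], 0, 0],
  [[0, -0.015, 0], 0, 0],
  [[0, -0.01, -0.02], 0, 0],
  [[0, 0, -0.03], 0, 0],
  [[0, 0, -0.04], 0, 0],
  [[0.02, 0, -0.04], 0, 0],
  [[0.03, 0, -0.04], 0, 0],
  [[0.03, 0, -0.03], 0, 0],
  [[0.03, 0, 0], 0, 0],
  [[0.03, 0, 0], 0, 0],
  [[0, 0, 0], 0, 0],
  [[0, 0, 0], 0, 0],
])

```text
time: 14.35
tool_pos: [0.3733, 0.2089, 0.2419]
tool_rot: [3.141, 0.001, -3.062]
contact_force: [0.1, 0.4, -0.0]
opening: 0.0005
grip_force: 0.0
```

Run:
```python
from d import *
for c in ["top","wrist","scene"]:
    p=robot.read_camera(c)
    for n,z in (("knob",.034),("rack_mid",.026)):
        for f in robot.tip_of(p,n)[:1]: print(c,n,np.round(f["at"]),round(f["p"],2),Rm.T@(at_z(p,f["at"],z,st)[:2]-t))
    if c=="wrist": q=p
a=cv2.resize(p["pixels"][160:250,250:390],(700,450),interpolation=cv2.INTER_CUBIC)
cv2.imwrite("pics/fin.png",a[:,:,::-1])
```

```text
tcp dock [-0.1705 -0.0198] 0.24190596751462556 [ 3.141   0.0011 -3.0625] F dock [0.156  0.3753] -0.0047967268287064345 14.35
top knob [328. 212.] 0.54 [-0.0333  0.0301]
top rack_mid [338. 167.] 0.98 [ 0.0762 -0.0024]
wrist rack_mid [338. 328.] 0.47 [ 0.0795 -0.0014]
scene knob [324. 203.] 0.45 [-0.025   0.0321]
scene rack_mid [293. 190.] 0.9 [0.0795 0.0007]
```

View pics/fin.png

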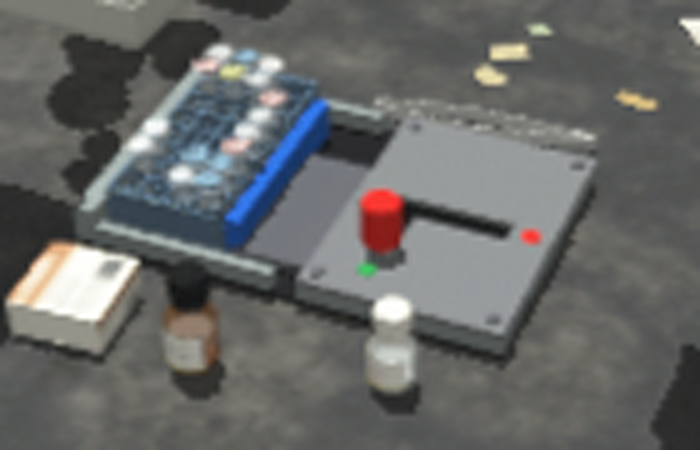

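The knob stands by the green dot with the jaw and rack against the stop. One numeric check of the knob from the wrist camera before handing in.

Run:
```python
from d import *
p=robot.read_camera("wrist"); im=p["pixels"].astype(int); r,g,b=im[...,0],im[...,1],im[...,2]
for nm,m in (("red",(r>200)&(g<130)&(b<130)),("green",(g>180)&(r<150))):
    n,l,s,c=cv2.connectedComponentsWithStats(m.astype(np.uint8))
    for i in range(1,n):
        if s[i][4]>5 and 250<c[i][0]<400 and 150<c[i][1]<330: print(nm,s[i],c[i],[Rm.T@(at_z(p,c[i],z,st)[:2]-t) for z in(.017,.047)])
```

```text
tcp dock [-0.171  -0.0197] 0.2415760883013908 [ 3.1415 -0.0003 -3.0625] F dock [-0.6786  0.1092] -0.23571277658992784 14.8
red [338 220   6   6  31] [340.2903 222.7097] [array([-0.0982, -0.0006]), array([-0.1109, -0.0022])]
```

Run:
```python
from d import *
for cam in ["top","scene"]:
  p=robot.read_camera(cam); im=p["pixels"].astype(int); r,g,b=im[...,0],im[...,1],im[...,2]
  for nm,m in (("red",(r>120)&(g<80)&(b<80)),("green",(g>r+50)&(g>b+30))):
    n,l,s,c=cv2.connectedComponentsWithStats(m.astype(np.uint8))
    for i in range(1,n):
        q=[Rm.T@(at_z(p,c[i],z,st)[:2]-t) for z in(.017,.036)]
        if s[i][4]>2 and np.abs(q[0]).max()<.12: print(cam,nm,s[i],c[i],q)
```

```text
tcp dock [-0.1711 -0.0197] 0.2416273256667507 [ 3.1415 -0.0001 -3.0624] F dock [ 0.0998 -0.0722] -0.6710444153505807 14.85
top red [323 206   8   9  57] [326.4912 210.2105] [array([-0.0264,  0.0323]), array([-0.0296,  0.0327])]
top green [316 212   4   3  12] [317.5 213. ] [array([-0.0316,  0.0543]), array([-0.0347,  0.0542])]
scene red [322 198   9  12  86] [325.7209 203.6279] [array([-0.0215,  0.0126]), array([-0.0304,  0.0345])]
scene red [355 206   3   2   4] [356.   206.75] [array([-0.0988, -0.0044]), array([-0.1053,  0.018 ])]
scene green [322 213   3   2   6] [323.  213.5] [array([-0.03  ,  0.0521]), array([-0.0387,  0.0728])]
```

```bash
python3 -c "from cell import robot; print(robot.hand_in())"
```

```text
the job is handed in; nothing more can be done
None
```

The knob is locked at the end of the short leg by the green dot, the jaw holds the rack at its end stop as far as the images show, and the job is handed in at about 15 s with the arm clear.

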